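Punch the waiting brass tag

ROBOT

A 7-joint arm with a two-finger parallel gripper is mounted at the origin on a cart in front of the work surface, level with it; the furniture and walls round the work are solid. World frame = base frame: x ahead of the robot, y to its left, z up, the work surface at z = 0. Lengths are in m, angles in rad, forces in N, time in s.
With the tool pointing down it reaches from about 0.425 to 0.925 m from the base axis. Payload 6.8 kg.
Tool frame: the origin (TCP) lies midway between the tips of the shut fingers; the grasp point (between the pads) lies 19 mm behind it (bot.grasp_offset is the distance from the TCP to the grasp point, in m); z points along the fingers, x is the direction in which the jaws open and shut, and the axes are right-handed (so a half turn about z gives the same grasp; the last joint's range is limited). The gripper opens to 85 mm and grips with 20 to 120 N. Pads are 22 mm wide; open, the fingers measure 114 mm over their backs; the gripper's body (76 mm by 85 mm) begins 54 mm behind the grasp point. The pads swing forward as they close: fully open they stand 13 mm farther back than shut.
Start: joints at [-1.301, 0.477, 0.022, 1.555, -0.011, 1.109, -0.083], TCP at [0.249, 0.627, 0.231] pointing down, gripper open.
Joint ranges: [-2.96, 2.96], [-0.34, 2.1], [-1.41, 1.46], [0.24, 2.44], [-1.37, 4.51], [0.17, 1.92], [-2.96, 2.96]. Speed limits (rad/s): [2.39, 2.39, 3.14, 3.14, 3.14, 3.14, 3.14].

INTERFACE

Orientations are given as a unit quaternion [w, x, y, z].
In Python, from station import bot, imaging gives the robot as it stands. The module is installed in compiled form; this text tells all that it offers.
- The arm moves only by the tool apply_moves, never from a script. Its argument "increments" is a list of rows, each a list of 7 numbers: the shift along the tool's x, y, z in mm, then the turn, a rotation vector about the tool's x, y, z in degrees, then the closure, from -1 (fully open) to 1 (shut). In form: [[dx, dy, dz, rx, ry, rz, grip], ...]. A call has exactly 8 rows; each row shifts and turns the pose as measured when the row begins, along the tool's axes as they then stand; what a row does not reach is not made up. A row lasts 1/8 s, in which the tool goes at most 62.5 mm and 10.7 degrees, less where a joint would pass 70% of its speed; a pose out of reach is approached as far as the arm can. A call with a gripper value outside its range is refused whole. The fingers move at their own pace and stop on an object; "grip_force" is the grip in N (left out, the last holds). Time passes only in rows, so rows that do not move let the fingers close, or fill a call up. It gives the time, the measured TCP pose, the force and the opening at its end, in the units of the state.
- bot.get_obs(): the state, without advancing time (a new reading comes with each control period).
- imaging.read_camera(name): name is "scene" or "side" or "wrist"; returns the picture (400x640x3 uint8, red, green, blue); there is no depth.
- imaging.get_calibration(name): a dict with "K" (3x3 intrinsics, pixels), "extrinsics" (4x4, takes a point from camera to world coordinates). Camera axes: x right, y down, z forward; pixel columns grow to the right and rows downward; lengths in m; the calibration is good to about 2 mm. A picture is of the moment at which its call begins: read the wrist's pose just before it. get_calibration takes no time and is no camera call; for the wrist camera it gives the pose at the moment of the call.
- bot.hand_in(): hands the job in, once; it reports no verdict.
The state is a dict: "t": time; "q": joint angles; "joint_vel": joint speeds; "joint_torque": joint torques, N m; "eef_pos": TCP position; "tool_rot": TCP orientation; "contact_force": force on the tool from outside, world axes, zero at the start; "torque": the same for the moment, N m; "gripper_width": opening from 0.0 (shut) to 1.0 (fully open).
Only numpy, scipy, OpenCV 4.12 (cv2) and the standard library are available. Lean on these libraries where they do the work, as an engineer would, in place of code of your own. Each camera call takes 0.05 s, during which the arm holds its last target.

TASK

A blank brass tag lies ready in the jaw of one of the two bench hole punches, the one with the green palm knob. Punch it: push that knob straight down until it bottoms against its stop, keep it there for a moment, then let go so that the spring brings it fully back up. Do not press the red-knobbed punch, which is empty.

Things in the scene. Friction and masses are not known exactly. Their poses are not given: they have to be found in the camera images.
- green_plunger (a joint): Stroke in m of the plunger of the green-knobbed hole punch: 0 = up at rest, 0.020 = bottomed on its stop. The spring takes about 3 N to start and 10 N at the end of the 20 mm stroke, where the knob meets the steel barrel (rigid: the force then climbs steeply). It rises by itself when released.
- green_knob_top (a point): Centre of the flat top (40 mm wide) of the green mushroom knob (52 mm across), 165 mm above the bench at rest, moving with the plunger straight down (world -z). z is up, x points from the open jaw back to the column. Below: a grey C frame on a dark 150 x 80 mm base, bolted down, knob axis 30 mm in front of its centre; steel barrel under the knob 120 mm high, all else lower.
- red_knob_top (a point): The same point on the red knob of the second punch, which is of the same make and size, also bolted down, with an empty jaw: not to be pressed. The two punches may stand either way round. (Overhead, a wire shelf hangs 0.6 m above the bench, its front edge at world x = 0.58: keep the wrist and arm clear of it.)
- brass_tag: The blank tag, a flat brass plate 90 x 50 x 3 mm, held fast in the jaw of the green-knobbed punch and sticking out of its open front, 24 mm above the bench. Origin at the centre of its underside; x along its length, towards the punch's column; the knob's axis passes 25 mm from its centre, towards +x. It needs no handling.

How it is judged:
On the way:
1. the green knob is pressed down onto its stop and kept there for a moment (value of joint green_plunger above 0.018 m), for 0.2 s.
At the end, for the whole second after the job is handed in: After a full stroke (at least 18 of the 20 mm, kept there for 0.2 s) the green plunger is back up, within 3 mm of its rest position, and the red knob stands where it stood (within 4 mm) (value of joint green_plunger below 0.003 m and distance of each of green_knob_top, red_knob_top from where it was at the start of the episode below 0.004 m); the robot touches nothing.
It fails at once if the red-knobbed punch is pressed (its knob moves by more than 6 mm) (distance of red_knob_top from where it was at the start of the episode above 0.006 m).
It also fails if it takes over 32 s, if anything falls off the work surface, if the arm or the gripper's body presses on something with over 40 N, if the wrist force passes 120 N, or if a joint passes its speed limit or range.

## Working session

There is one attempt and no reset: what is moved stays moved. The work goes in short steps, Python scripts to look and compute and a tool call to move; the robot and the scene stay as the last step left them, time stands still between calls to the robot, and variables do not carry over. Pictures are saved under pics/ and viewed, and the job is handed in when it is done.

Besides the shell and the picture viewer there is one more tool, called after "Call:" by a JSON object that holds its "method" and its "body". apply_moves: Moves the arm, as the interface text tells. Its arguments: {"type":"object","properties":{"increments":{"type":"array","items":{"type":"array","items":{"type":"number"}}},"grip_force":{"type":"number"}},"required":["increments"]}

```bash
mkdir -p pics; python3 - <<'E'
from station import bot, imaging
import cv2,numpy as np
o=bot.get_obs()
for k in o: print(k,np.round(o[k],3))
for n in ("scene","side"):
    im=imaging.read_camera(n); cv2.imwrite(f"pics/{n}0.png",im[:,:,::-1])
    c=imaging.get_calibration(n); print(n,np.round(c["K"],1).tolist(),np.round(c["extrinsics"],3).tolist())
E
```

```text
t 0.0
q [-1.301  0.478  0.022  1.556 -0.011  1.109 -0.083]
joint_vel [-0.     0.001 -0.001  0.    -0.001 -0.    -0.   ]
joint_torque [-0.0000e+00 -5.9644e+01  1.6080e+00 -2.8119e+01  1.3000e-02  9.0000e-03
  0.0000e+00]
eef_pos [0.249 0.627 0.23 ]
tool_rot [ 0.001  0.827  0.562 -0.001]
contact_force [-0.134 -0.652  1.068]
torque [-0.022  0.032  0.039]
gripper_width 1.001
scene [[424.2, 0.0, 321.8], [0.0, 424.2, 194.2], [0.0, 0.0, 1.0]] [[0.716, -0.507, 0.481, -0.06], [-0.698, -0.517, 0.495, -0.534], [-0.002, -0.69, -0.724, 0.896], [0.0, 0.0, 0.0, 1.0]]
side [[513.9, 0.0, 320.0], [0.0, 513.9, 203.5], [0.0, 0.0, 1.0]] [[0.149, -0.47, 0.87, -0.695], [-0.989, -0.084, 0.124, -0.182], [0.015, -0.878, -0.478, 0.741], [0.0, 0.0, 0.0, 1.0]]
```

View pics/scene0.png

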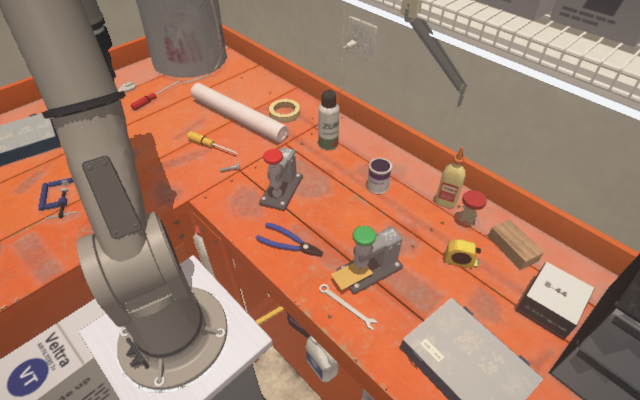

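View pics/side0.png

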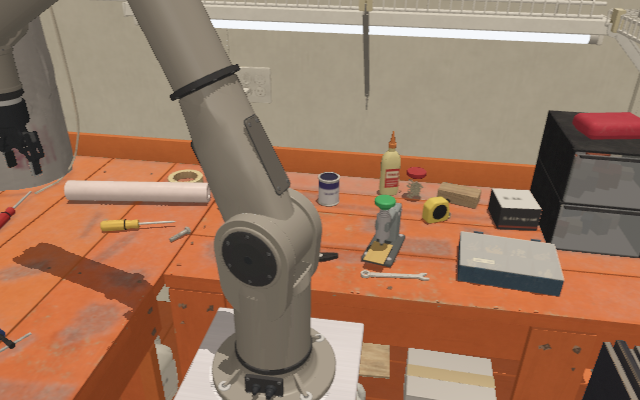

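The scene view shows the green knob at about (364,235) and the brass tag at (352,277). The red punch is at (272,157), and another small red-topped object is at (474,200). In the side view the green knob is at about (385,201), and the arm hides the red punch.

```bash
cat > h.py <<'E'
import cv2,numpy as np
from station import bot,imaging
def ray(n,u,v,c=None):
    c=c or imaging.get_calibration(n);E=c["extrinsics"];d=np.linalg.inv(c["K"])@[u,v,1];return E[:3,3],E[:3,:3]@d
def onz(n,u,v,z,c=None):
    o,d=ray(n,u,v,c);return o+d*(z-o[2])/d[2]
def blobs(im,col):
    h=cv2.cvtColor(im,cv2.COLOR_RGB2HSV)
    if col=="g": m=cv2.inRange(h,(50,110,40),(85,255,255))
    else: m=cv2.inRange(h,(172,130,60),(180,255,255))|cv2.inRange(h,(0,200,60),(2,255,255))
    m=cv2.morphologyEx(m,cv2.MORPH_OPEN,np.ones((2,2)))
    n,l,s,c=cv2.connectedComponentsWithStats(m)
    return [(s[i].tolist(),c[i].round(1).tolist()) for i in range(1,n) if s[i][4]>40],l
E
python3 - <<'E'
from h import *
for n in("scene","side"):
    im=cv2.imread(f"pics/{n}0.png")[:,:,::-1].copy()
    for col in "gr":
        for s,c in blobs(im,col)[0]: print(n,col,s,c,onz(n,*c,.158).round(4))
    s,c=[b for b in blobs(im,"g")[0]][0]
    x,y=int(c[0])-40,int(c[1])-40
    cv2.imwrite(f"pics/{n}g.png",cv2.resize(im[y:y+100,x:x+100,::-1],(600,600),interpolation=cv2.INTER_CUBIC))
    print(x,y)
E
```

```text
scene g [355, 227, 21, 16, 257] [365.1, 234.6] [ 0.4121 -0.1845  0.158 ]
325 194
side g [376, 196, 20, 15, 233] [385.6, 202.6] [ 0.399 -0.184  0.158]
side r [574, 113, 66, 27, 1568] [608.4, 126.1] [ 1.0777 -0.9051  0.158 ]
345 162
```

View pics/sceneg.png

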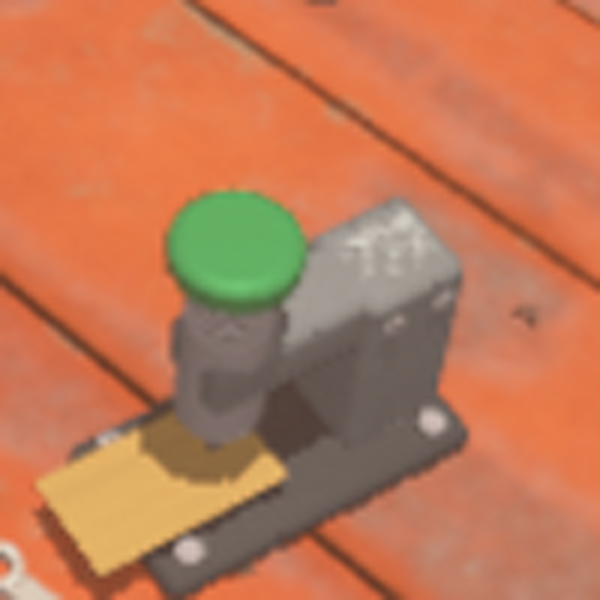

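View pics/sideg.png

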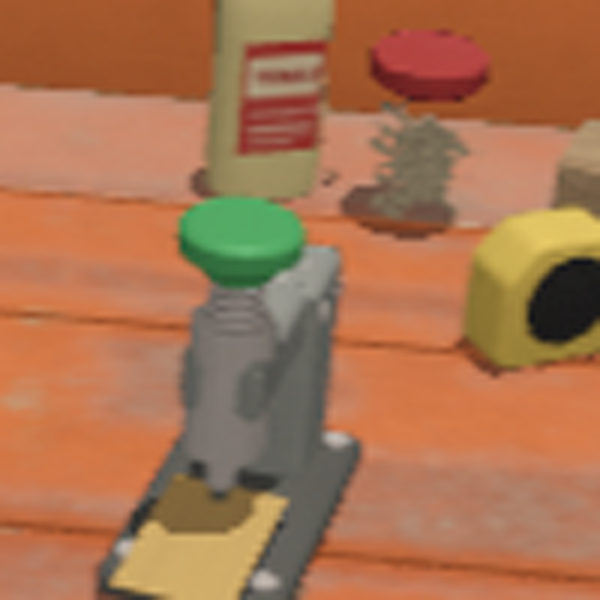

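```bash
python3 - <<'E'
from h import *
f=lambda p,x,y:(x+(p[0]+.5)/6-.5,y+(p[1]+.5)/6-.5)
a=f((236,243),325,194);b=f((242,229),345,162)
for z in(.16,.165): print(z,onz("scene",*a,z).round(4),onz("side",*b,z).round(4))
o1,d1=ray("scene",*a);o2,d2=ray("side",*b)
t=np.linalg.lstsq(np.c_[d1,-d2],o2-o1,rcond=None)[0]
print(o1+t[0]*d1,o2+t[1]*d2)
print("red",onz("scene",272,156,.163))
print(onz("scene",474,199,.08))
E
```

```text
0.16 [ 0.4101 -0.1827  0.16  ] [ 0.4095 -0.1818  0.16  ]
0.165 [ 0.4069 -0.185   0.165 ] [ 0.4    -0.1818  0.165 ]
[ 0.41070566 -0.18218405  0.15899478] [ 0.41085028 -0.18180181  0.15926957]
red [0.42984122 0.15647373 0.163     ]
[ 0.75503079 -0.26872681  0.08      ]
```

Call:
{"method": "apply_moves", "body": {"increments": [[-40,16,-5,0,0,0,1],[-50,20,-5,0,0,0,1],[-50,20,-5,0,0,0,1],[-50,20,-5,0,0,0,1],[-11,53,0,0,0,0,1],[-11,53,0,0,0,0,1],[-11,53,0,0,0,0,1],[-11,53,0,0,0,0,1]], "grip_force": 60}}

```text
t: 1.1
eef_pos: [0.4299, 0.2954, 0.2481]
tool_rot: [0.001, 0.824, 0.566, -0.003]
contact_force: [0.2, -0.2, 0.4]
gripper_width: -0.002
```

Call:
{"method": "apply_moves", "body": {"increments": [[-51,25,0,0,0,0,1],[-51,25,0,0,0,0,1],[-51,25,0,0,0,0,1],[-51,25,0,0,0,0,1],[-52,17,0,0,0,0,1],[-52,17,0,0,0,0,1],[-52,17,0,0,0,0,1],[0,0,0,0,0,0,1]]}}

```text
t: 2.1
eef_pos: [0.4416, -0.1112, 0.249]
tool_rot: [0.002, 0.827, 0.563, -0.003]
contact_force: [0.6, 0.3, -0.5]
gripper_width: 0.001
```

```bash
python3 - <<'E'
from h import *
o=bot.get_obs();print(o["eef_pos"],o["q"])
R=None
c=imaging.get_calibration("wrist")
for n in("scene","wrist"):
    im=imaging.read_camera(n); cv2.imwrite(f"pics/{n}1.png",im[:,:,::-1])
    for s,cc in blobs(im,"g")[0]: print(n,s,cc,onz(n,*cc,.163,c if n=="wrist" else None).round(4))
from scipy.spatial.transform import Rotation as Ro
q=o["tool_rot"];M=Ro.from_quat([q[1],q[2],q[3],q[0]]).as_matrix();print(M.round(3))
print("tool move mm",1000*M.T@(np.array([.408,-.183,.2])-o["eef_pos"]))
E
```

```text
[ 0.44159101 -0.11117495  0.24902745] [-0.39112882  0.08278722  0.53410263  2.06332278 -0.04281721  1.00926311
  1.3594288 ]
scene [355, 227, 21, 17, 281] [365.1, 235.1] [ 0.4079 -0.1878  0.163 ]
wrist [178, 162, 72, 68, 3759] [213.6, 195.6] [ 0.4097 -0.1827  0.163 ]
[[ 0.367  0.93  -0.003]
 [ 0.93  -0.367 -0.006]
 [-0.006 -0.    -1.   ]]
tool move mm [-78.83799164  -4.86910141  49.51511807]
```

View pics/wrist1.png

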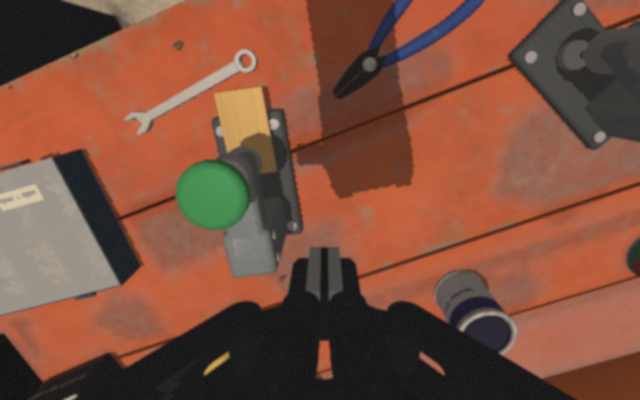

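View pics/scene1.png

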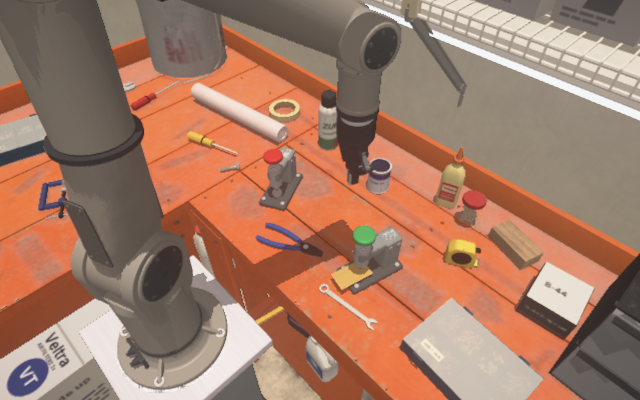

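The wrist view shows the green knob at (213,195). Cast to its height, this gives (0.410, -0.183), which agrees with the two fixed views. Next I move above it.

Call:
{"method": "apply_moves", "body": {"increments": [[-26,-1.5,0,0,0,0,1],[-26,-1,0,0,0,0,1],[-26,-1,12,0,0,0,1],[0,0,15,0,0,0,1],[0,0,15,0,0,0,1],[0,0,6,0,0,0,1],[0,0,0,0,0,0,1],[0,0,0,0,0,0,1]]}}

```text
t: 3.2
eef_pos: [0.4142, -0.1683, 0.1994]
tool_rot: [-0.0, 0.818, 0.575, -0.002]
contact_force: [-1.0, -0.8, -0.2]
gripper_width: -0.001
```

```bash
python3 - <<'E'
from h import *
o=bot.get_obs();print(o["eef_pos"],o["q"],o["contact_force"])
c=imaging.get_calibration("wrist")
ims=[]
for n in("scene","side","wrist"):
    im=imaging.read_camera(n)
    if n=="wrist":
        print([(s,onz(n,*cc,.163,c).round(4)) for s,cc in blobs(im,"g")[0]])
        cv2.imwrite("pics/wrist2.png",im[:,:,::-1])
    else:
        x,y=(320,190) if n=="scene" else (340,160)
        ims.append(cv2.resize(im[y-40:y+80,x:x+120,::-1],(400,400),interpolation=cv2.INTER_CUBIC))
cv2.imwrite("pics/z2.png",np.hstack(ims))
from scipy.spatial.transform import Rotation as Ro
q=o["tool_rot"];M=Ro.from_quat([q[1],q[2],q[3],q[0]]).as_matrix()
print("tool move mm",1000*M.T@(np.array([.409,-.183,.165])-o["eef_pos"]))
E
```

```text
[ 0.41422645 -0.16826822  0.1994083 ] [-0.28557402  0.1437067   0.58872077  2.13975527 -0.09932999  0.88742993
  1.58557246] [-1.00611944 -0.83655954 -0.23155511]
[([258, 188, 86, 82, 4971], array([ 0.4063, -0.1811,  0.163 ]))]
tool move mm [-15.53568897   0.18622134  34.45112197]
```

View pics/z2.png

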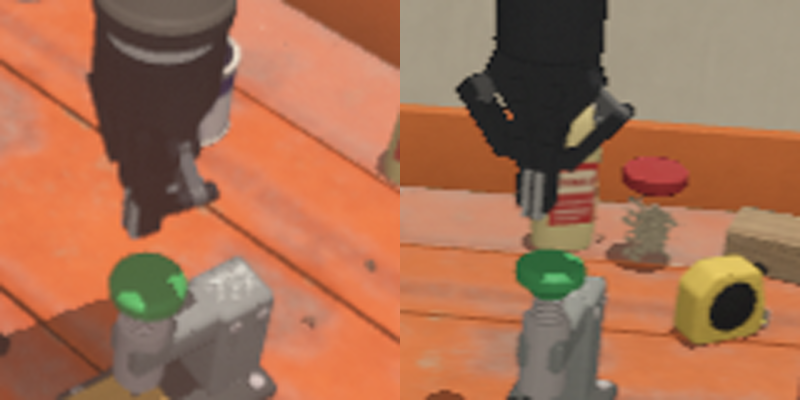

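View pics/wrist2.png

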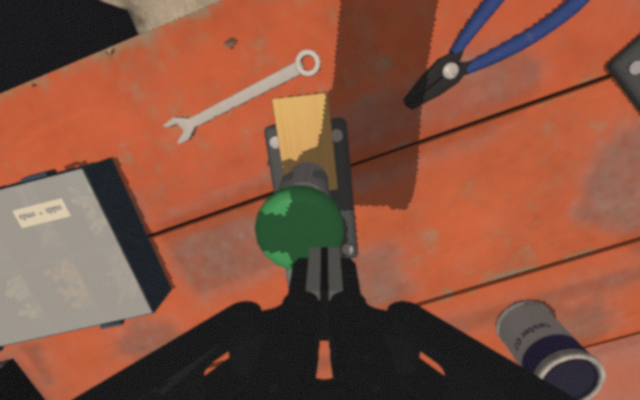

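The gripper is just short of the knob axis, with the fingertips about 35 mm above the knob. I'll correct the sideways offset and descend to just above it.

Call:
{"method": "apply_moves", "body": {"increments": [[-8,0,0,0,0,0,1],[-7,0,0,0,0,0,1],[-1,0,6,0,0,0,1],[0,0,7,0,0,0,1],[0,0,7,0,0,0,1],[0,0,6,0,0,0,1],[0,0,0,0,0,0,1],[0,0,0,0,0,0,1]]}}

```text
t: 4.35
eef_pos: [0.4079, -0.1851, 0.1716]
tool_rot: [-0.0, 0.819, 0.574, -0.002]
contact_force: [-0.6, 0.4, -0.4]
gripper_width: 0.001
```

```bash
python3 - <<'E'
from h import *
o=bot.get_obs();print(o["eef_pos"],o["q"],o["contact_force"])
c=imaging.get_calibration("wrist")
ims=[]
for n in("scene","side"):
        im=imaging.read_camera(n)
        x,y=(330,200) if n=="scene" else (350,170)
        ims.append(cv2.resize(im[y:y+80,x:x+80,::-1],(400,400),interpolation=cv2.INTER_CUBIC))
cv2.imwrite("pics/z3.png",np.hstack(ims))
from scipy.spatial.transform import Rotation as Ro
q=o["tool_rot"];M=Ro.from_quat([q[1],q[2],q[3],q[0]]).as_matrix();print(M.round(3))
print("tool move mm",1000*M.T@(np.array([.409,-.183,.165])-o["eef_pos"]))
E
```

```text
[ 0.40794624 -0.18506982  0.17155706] [-0.23704944  0.19593728  0.59334077  2.16698353 -0.14561166  0.81965519
  1.67005604] [-0.57154426  0.35981459 -0.391765  ]
[[ 0.341  0.94  -0.004]
 [ 0.94  -0.341 -0.002]
 [-0.003 -0.003 -1.   ]]
tool move mm [2.32362581 0.30282522 6.54970393]
```

View pics/z3.png

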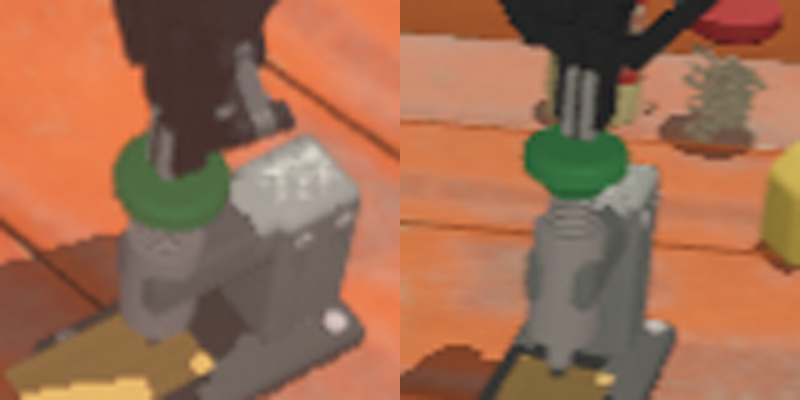

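Fingertips are over the knob's centre, a few mm above it. Now I press in small steps.

Call:
{"method": "apply_moves", "body": {"increments": [[1,0,3,0,0,0,1],[1,0,3,0,0,0,1],[0,0,3,0,0,0,1],[0,0,3,0,0,0,1],[0,0,3,0,0,0,1],[0,0,3,0,0,0,1],[0,0,3,0,0,0,1],[0,0,0,0,0,0,1]]}}

```text
t: 5.45
eef_pos: [0.4092, -0.183, 0.151]
tool_rot: [-0.001, 0.819, 0.574, -0.001]
contact_force: [-3.0, 1.4, 7.5]
gripper_width: 0.0
```

Call:
{"method": "apply_moves", "body": {"increments": [[0,0,2,0,0,0,1],[0,0,2,0,0,0,1],[0,0,1.5,0,0,0,1],[0,0,1,0,0,0,1],[0,0,0.5,0,0,0,1],[0,0,0.5,0,0,0,1],[0,0,0.5,0,0,0,1],[0,0,0.5,0,0,0,1]]}}

```text
t: 6.45
eef_pos: [0.4093, -0.1831, 0.1451]
tool_rot: [-0.002, 0.819, 0.573, 0.0]
contact_force: [-4.1, 1.6, 12.6]
gripper_width: -0.001
```

Call:
{"method": "apply_moves", "body": {"increments": [[0,0,0.7,0,0,0,1],[0,0,1,0,0,0,1],[0,0,1,0,0,0,1],[0,0,1,0,0,0,1],[0,0,1,0,0,0,1],[0,0,1,0,0,0,1],[0,0,1,0,0,0,1],[0,0,1,0,0,0,1]]}}

```text
t: 7.45
eef_pos: [0.4093, -0.1831, 0.145]
tool_rot: [-0.007, 0.82, 0.572, 0.003]
contact_force: [-6.9, 2.8, 19.7]
gripper_width: 0.001
```

```bash
python3 - <<'E'
from h import *
ims=[]
for n in("scene","side"):
        im=imaging.read_camera(n)
        x,y=(330,200) if n=="scene" else (350,170)
        ims.append(cv2.resize(im[y:y+80,x:x+80,::-1],(400,400),interpolation=cv2.INTER_CUBIC))
cv2.imwrite("pics/z4.png",np.hstack(ims))
o=bot.get_obs();print(o["eef_pos"],o["contact_force"])
E
```

```text
[ 0.40930822 -0.18313507  0.14499504] [-6.26791688  3.61466932 19.9933128 ]
```

View pics/z4.png

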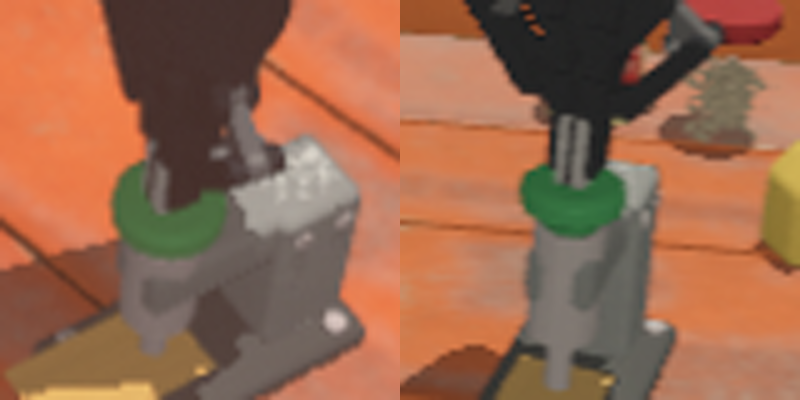

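The knob sits against the barrel: z is steady at 0.145 (20 mm stroke) while the force rose from 12.6 to 20 N. It has been held for about 1 s, so I release it straight up.

Call:
{"method": "apply_moves", "body": {"increments": [[0,0,-4,0,0,0,1],[0,0,-6,0,0,0,1],[0,0,-8,0,0,0,1],[0,0,-10,0,0,0,1],[0,0,-15,0,0,0,1],[0,0,-20,0,0,0,1],[0,0,-20,0,0,0,1],[0,0,0,0,0,0,1]]}}

```text
t: 8.55
eef_pos: [0.4096, -0.1848, 0.233]
tool_rot: [-0.006, 0.82, 0.572, 0.004]
contact_force: [0.4, -0.1, 0.8]
gripper_width: 0.003
```

```bash
python3 - <<'E'
from h import *
ims=[]
for n in("scene","side"):
        im=imaging.read_camera(n);print(n,blobs(im,"g")[0])
        x,y=(330,200) if n=="scene" else (350,170)
        ims.append(cv2.resize(im[y:y+80,x:x+80,::-1],(400,400),interpolation=cv2.INTER_CUBIC))
        if n=="scene": 
            a=cv2.imread("pics/scene0.png")[:,:,::-1]; print("red diff",np.abs(a[145:215,255:305].astype(int)-im[145:215,255:305]).max(axis=2).mean())
cv2.imwrite("pics/z5.png",np.hstack(ims))
o=bot.get_obs();print(o["eef_pos"],o["contact_force"],abs(o["joint_vel"]).max())
E
```

```text
scene []
red diff 6.0928571428571425
side [([376, 196, 20, 15, 231], [385.6, 202.6])]
[ 0.40854421 -0.18436706  0.23143432] [0.38471789 0.04962786 0.03388744] 0.01618803178041558
```

View pics/z5.png

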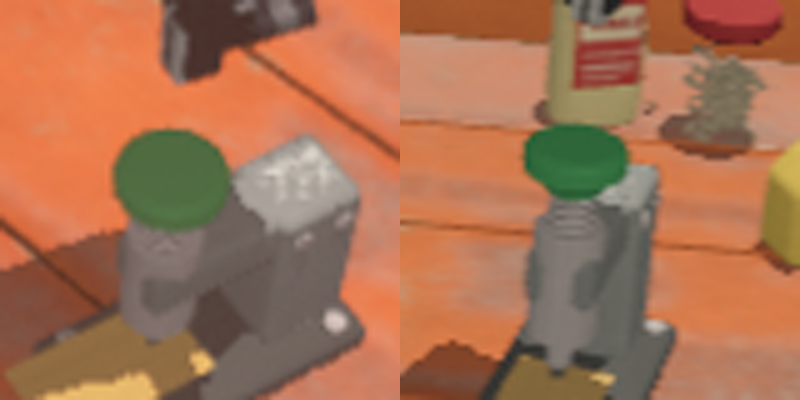

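The knob is fully back up: its side-view blob is at (385.6, 202.6), the same as at the start. The gripper is clear and the contact force is near zero. I'm handing in.

```bash
python3 -c "
from station import bot
print(bot.hand_in())"
```

```text
the job is handed in; nothing more can be done
None
```

I pressed the green knob straight down onto its stop with the shut fingertips, held it for about 1 s, then let go straight up and handed in at about 8.7 s. `hand_in()` gives no verdict, so success isn't confirmed.

- **Stroke:** the fingertips stopped at z = 0.145 m, which is the full 20 mm. The force then rose from 12.6 N to about 20 N with no further movement, so the knob was on its stop.
- **Release:** in the side view the knob's blob is back at (385.6, 202.6), the same pixel as at the start. The gripper is about 65 mm above the knob, with contact force near zero.
- **Red punch:** I carried the gripper about 80 mm above its knob and never touched it. The image of it changed only slightly (mean difference about 6 grey levels), which I put down to lighting and shadow.
- **Check that failed:** in the last scene-camera picture the colour mask did not find the green knob, because it lay in the arm's shadow. By eye, that picture shows it fully up.

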